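# Open a child-resistant tablet bottle in the bench stand

## Robot

A 6-joint arm with a two-finger parallel gripper is mounted at the origin on a cart in front of the work surface, level with it; the furniture and walls round the work are solid. World frame = base frame: x ahead of the robot, y to its left, z up, the work surface at z = 0. Lengths are in m, angles in rad, forces in N, time in s.
With the tool pointing down it reaches from about 0.375 to 0.9 m from the base axis. Payload 3.1 kg.
Tool frame: the origin (TCP) lies where the fingers leave the gripper's body, on its centre line; the fingertips stand 70 mm ahead of it and the grasp point (between the pads) lies 51 mm ahead of it; z points along the fingers, y is the line along which they close (so a half turn about z gives the same grasp; the last joint's range is limited). The gripper opens to 87 mm and grips with 3 to 60 N. Pads are 19 mm wide; open, the fingers measure 117 mm over their backs; the gripper's body (75 mm by 190 mm) begins 51 mm behind the grasp point.
Start: joints at [-1.313, 0.527, 1.433, -0, 1.181, -0.178], TCP at [0.264, -0.567, 0.292] pointing down, gripper open.
Joint ranges: [-3.08, 3.08], [-0.75, 2.2], [0.22, 2.44], [-1.43, 4.57], [0, 2.65], [-2.85, 2.85]. Speed limits (rad/s): [2.79, 2.79, 3.14, 3.14, 3.14, 3.14].

## Interface

Orientations are given as a unit quaternion [x, y, z, w].
In Python, from rig import robot gives the robot as it stands.
- The arm moves only by the tool send_rows, never from a script. Its argument "deltas" is text: rows parted by semicolons, each of 7 numbers parted by spaces: the shift along the tool's x, y, z in mm, then the turn, a rotation vector about the tool's x, y, z in degrees, then the opening, from 0 (shut) to 1 (fully open). A call has 1 to 10 rows; each row shifts and turns the commanded pose from where the row before left it, along the tool's axes as they then stand; what a row does not reach is not made up. A row lasts 1/8 s, in which the tool goes at most 62.5 mm and 10.7 degrees, less where a joint would pass 70% of its speed; a pose out of reach is approached as far as the arm can. A call is refused whole if a number of a shift passes 62.5 or a number of a turn 10.7, either way. A call with a gripper value outside its range is refused whole. The fingers move at their own pace and stop on an object; "newtons" is the grip in N (left out, the last holds). Time passes only in rows, so rows that do not move let the fingers close. It gives the time, the measured TCP pose, the force, the opening and the grip force at its end, in the units of the state.
- robot.get_obs(): the state, without advancing time (a new reading comes with each control period).
- robot.camera(name): name is "scene" or "side" or "wrist"; returns a dict with "image" (384x512x3 uint8, red, green, blue), "depth" (384x512 float32, m along the optical axis (not along the pixel's ray), 0 where there is no reading), "fovy" (degrees; the focal length in pixels is half the picture's height over the tangent of half this angle, whatever the lens; pixels are square), "cx", "cy" (the principal point, pixels), "rvec" (rotation vector, rad) and "tvec" (3), from world to camera coordinates, as OpenCV has them. Camera axes: x right, y down, z forward; pixel columns grow to the right and rows downward; lengths in m; the calibration is good to about 2 mm. A picture is of the moment at which its call begins.
- robot.hand_in(): hands the job in; it is judged then, once.
Trained networks look in the newest picture that a camera, given by its name, has taken for a name from the list of things; names that differ only in an ending like _2 or _b are one class to them, and where a whole thing is asked for, a point or a joint stands for the part that bears it (a point fixed in the world has none). Each returns a list of dicts, best first, with "p" (0 to 1); they miss things now and then, are a little off and sometimes report something else, mostly with a low value. They report only what shows in the picture. A call takes as long as a camera call. They do not tell look-alikes from the thing itself.
- robot.find_in(camera, thing): "box" ([left, top, right, bottom] in pixels, round what is visible of it).
- robot.cut_out(camera, thing): "region" (384x512 bool, what is visible of it) and "box" ([left, top, right, bottom] in pixels, round what is visible of it).
The state is a dict: "time": time; "q": joint angles; "joint_velocities": joint speeds; "joint_torque": joint torques, N m; "position": TCP position; "tool_rot": TCP orientation; "ft_force": force on the tool from outside, world axes, zero at the start; "moment": the same for the moment, N m; "grip_width": finger opening in m; "grip_force": force on a finger pad.
Only numpy, scipy, OpenCV 4.12 (cv2) and the standard library are available. Lean on these libraries where they do the work, as an engineer would, in place of code of your own. Each camera call takes 0.05 s, during which the arm holds its last target. There are 200 camera calls.

## Task

Set the square amber tablet bottle upright into the square well of the grey bottle stand, fully home, so that it cannot turn; then push its safety cap down against the spring, turn it anticlockwise (seen from above) by about a sixth of a turn until it is free, and lift it off. Finish while holding the cap in the gripper, level and straight above the open bottle, clear of its mouth by a few centimetres: do not put it down or let go. Keep the bottle upright and leave the other things on the worktop where they are.

Things in the scene. Friction and masses are not known exactly. Their poses are not given: they have to be found in the camera images.
- bottle: Loose square amber bottle with a label, about 0.16 kg (varies by a third), standing upright. Body 54 x 54 mm, 62 mm high; sloping shoulder to 72 mm, neck ring 40 mm wide at 72.5-75 mm. 114 mm high with its cap. Origin: centre of the underside; z up, x and y square to the faces. Any of its four quarter-turns fits the stand. It can be carried by the locked cap or by the body.
- bottle_mouth (a point): Centre of the bottle's rim, 102 mm above its underside. The neck is 34 mm in diameter with three lugs reaching to 42 mm; each lug has a notch beneath and a 4.5 mm locking tooth.
- cap: Loose white push-and-turn safety cap, 48 mm diameter with fine grip ribs, 27.5 mm high, about 60 g. Origin: centre of the skirt's lower edge; z up. At the start it is locked on the bottle: origin 87 mm above the bottle's origin on its axis, x along the bottle's x. Three tabs inside the skirt are pushed up into the notches under the neck's lugs by a sprung liner inside the cap.
- cap_top (a point): Centre of the cap's flat top (two green arrows show the turn), 27.5 mm above its origin. The spring pushes up with 3.6 N locked, 9 N after 4.5 mm, 12.6 N at the solid stop after 7.5 mm. Pressed 5 to 7.5 mm and kept down, the cap turns anticlockwise from above (positive about z) against the bottle: free after 42 degrees, stop at about 85, so 60 to 65 is best. Then it lifts straight off.
- cap_edge (a point): Point on the cap's top, 20 mm out from cap_top along the cap's own x axis: shows how far the cap has turned. At the start it lies on the bottle's x side (bottle-frame y = 0).
- stand: Grey plastic stand fixed to the worktop: foot 104 x 104 x 8 mm with corner screws; on it a square well 57.5 mm inside, walls 5 mm thick up to 40 mm, above them an outward-sloping lead-in lip, 78 mm across outside and 70 inside, top at 48 mm. Origin: centre of the foot's underside; z up, x and y square to the well. The seated bottle can still turn about 4 degrees either way.
- stand_floor (a point): Centre of the well's floor, 8 mm above the worktop: the seated bottle's origin lies here.
- gauze_stack: Bystander: white stack of gauze pads, 78 x 78 x 30 mm. Origin at the centre of the underside.
- tape_roll: Bystander: white roll of tape, 62 mm diameter, 13 mm high. Origin at the centre of the underside.
- vial_b: Bystander: clear vial with a blue cap, 30 mm diameter, 60 mm high.
- vial_d: Bystander: brown vial with a green cap, 46 mm diameter, 85 mm high.
Not all that is in view belongs to the job. Leave any purple look-alike of the bottle alone.

How it is judged:
By the outcome, as a careful person would: the job done as asked, in the order asked, and still so for the second after the job is handed in, while the arm keeps its last pose, push and grip.
It also fails if it takes over 48 s, if anything falls off the work surface, if the arm or the gripper's body presses on something with over 40 N, if the wrist force passes 120 N, or if a joint passes its speed limit or range.

## Working session

There is one attempt and no reset: what is moved stays moved. The work goes in short steps, Python scripts to look and compute and a tool call to move; the robot and the scene stay as the last step left them, time stands still between calls to the robot, and variables do not carry over. Pictures are saved under pics/ and viewed, at most 10 in all, crops included, and the job is handed in when it is done.

Besides the shell and the picture viewer there is one more tool, called after "Emit:" by a JSON object that holds its "name" and its "arguments". send_rows: Moves the arm, as the interface text tells. Its arguments: {"type":"object","properties":{"deltas":{"type":"string"},"newtons":{"type":"number"}},"required":["deltas"]}

```bash
mkdir -p pics
cat > h.py <<'E'
import numpy as np, cv2
from scipy.spatial.transform import Rotation as R
from rig import robot
def cam(n): return robot.camera(n)
def world(c,u,v,d=None):
    f=192/np.tan(np.radians(c['fovy'])/2)
    u=np.asarray(u,float);v=np.asarray(v,float)
    p=np.stack([(u-c['cx'])/f*d,(v-c['cy'])/f*d,d*np.ones_like(u)],-1)
    M=cv2.Rodrigues(np.array(c['rvec'],float))[0]
    return (p-np.ravel(c['tvec']))@M
def proj(c,P):
    f=192/np.tan(np.radians(c['fovy'])/2)
    M=cv2.Rodrigues(np.array(c['rvec'],float))[0]
    p=np.atleast_2d(P)@M.T+np.ravel(c['tvec'])
    return np.c_[p[:,0]/p[:,2]*f+c['cx'],p[:,1]/p[:,2]*f+c['cy']]
def pts(c,reg):
    v,u=np.nonzero(reg&(c['depth']>0)); return world(c,u,v,c['depth'][v,u]),u,v
def save(n,im,s=1):
    cv2.imwrite('pics/'+n+'.png',cv2.resize(im[:,:,::-1],None,fx=s,fy=s,interpolation=cv2.INTER_CUBIC))
E
python3 - <<'E'
from h import *
ims=[]
for n in ['scene','side']:
    c=cam(n); ims.append(c['image'])
    print(n,c['fovy'],'campos',world(c,0,0,0.0).round(3))
    for t in ['bottle','cap','stand','gauze_stack','tape_roll','vial_b']:
        for r in robot.cut_out(n,t):
            if r['p']<.2: continue
            P,u,v=pts(c,r['region'])
            if len(P): print(t,round(r['p'],2),np.round(r['box']),np.median(P,0).round(3),np.percentile(P,[2,98],axis=0).round(3).tolist())
save('s0',ims[0],1.5); save('s1',ims[1],1.5)
o=robot.get_obs();print(o)
E
```

```text
scene 46.106638047717745 campos [0.011 0.873 0.525]
bottle 0.73 [300. 186. 326. 220.] [0.494 0.081 0.045] [[0.473, 0.039, 0.004], [0.521, 0.094, 0.08]]
bottle 0.56 [320. 157. 345. 203.] [ 0.503 -0.026  0.057] [[0.485, -0.065, 0.003], [0.531, -0.012, 0.101]]
cap 0.54 [303. 169. 324. 184.] [0.499 0.074 0.109] [[0.481, 0.044, 0.09], [0.525, 0.086, 0.115]]
stand 0.89 [232. 228. 303. 284.] [0.463 0.291 0.019] [[0.418, 0.239, -0.0], [0.529, 0.337, 0.047]]
gauze_stack 0.97 [208. 290. 266. 341.] [0.404 0.456 0.028] [[0.369, 0.403, -0.0], [0.45, 0.487, 0.031]]
tape_roll 0.96 [182. 283. 212. 311.] [0.501 0.444 0.011] [[0.481, 0.42, 0.0], [0.538, 0.475, 0.014]]
vial_b 0.7 [189. 176. 211. 215.] [0.717 0.206 0.06 ] [[0.708, 0.183, 0.007], [0.749, 0.222, 0.085]]
vial_b 0.57 [221. 185. 234. 210.] [0.68  0.163 0.031] [[0.673, 0.147, 0.002], [0.696, 0.172, 0.06]]
side 42.87553270796873 campos [ 0.607 -0.909  0.824]
bottle 0.72 [211. 238. 239. 285.] [ 0.517 -0.063  0.059] [[0.489, -0.077, 0.007], [0.546, -0.029, 0.102]]
bottle 0.65 [213. 224. 238. 251.] [0.508 0.042 0.06 ] [[0.475, 0.028, 0.015], [0.5
[... 525 characters left out ...]
time': 0.7, 'q': array([-1.31349268e+00,  5.27435585e-01,  1.43268031e+00, -1.79290942e-05,
        1.18141816e+00, -1.78495979e-01]), 'joint_velocities': array([-0.00107658, -0.00109893, -0.00077474, -0.00033099, -0.00044089,
       -0.00042771]), 'joint_torque': array([-2.35701300e-04, -4.39859319e+01, -1.76950908e+01,  6.35306980e-02,
        5.04127820e-02,  1.76033524e-06]), 'position': array([ 0.26385518, -0.56655275,  0.2922943 ]), 'tool_rot': array([ 9.76352883e-01,  2.16182900e-01, -7.13288420e-06,  2.96053079e-05]), 'ft_force': array([-0.82738689, -0.54858627, -0.25320852]), 'moment': array([0.01576671, 0.05949072, 0.02807924]), 'grip_force': 0.0, 'grip_width': 0.08701388294075181}
```

Run:
```python
import cv2,numpy as np
a=cv2.imread('pics/s0.png');b=cv2.imread('pics/s1.png')
A=cv2.resize(a[210:480,250:550],None,fx=1.3,fy=1.3)
B=cv2.resize(b[210:450,270:500],None,fx=1.46,fy=1.46)
h=max(A.shape[0],B.shape[0]);o=np.zeros((h,A.shape[1]+B.shape[1],3),np.uint8)
o[:A.shape[0],:A.shape[1]]=A;o[:B.shape[0],A.shape[1]:]=B
cv2.imwrite('pics/c0.png',o)
```

```text
(no output)
```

View pics/c0.png

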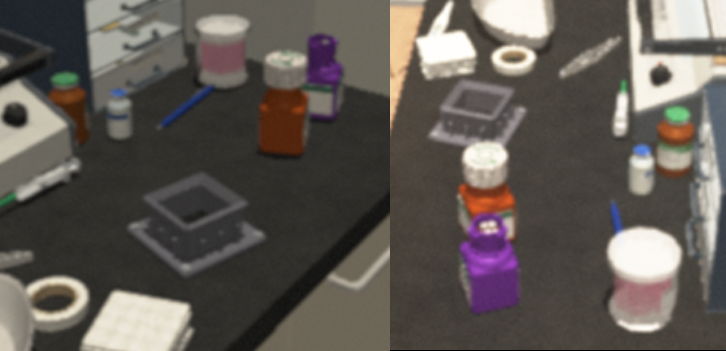

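Amber bottle with white cap (scene px ~(313,195), crop (285,100)) fits; the purple look-alike (scene ~(332,180)) at world (0.51,-0.045) is to be left alone. Moving for a closer wrist view.

Emit:
{"name": "send_rows", "arguments": {"deltas": "42 -43 -5 0 0 0 1;42 -43 -5 0 0 0 1;42 -43 -5 0 0 0 1;42 -43 -5 0 0 0 1;42 -43 -5 0 0 0 1;42 -43 -5 0 0 0 1;42 -43 -5 0 0 0 1;42 -43 -5 0 0 0 1;42 -43 -5 0 0 0 1;42 -43 -5 0 0 0 1"}}

```text
time: 1.95
position: [0.4636, 0.0024, 0.3429]
tool_rot: [0.976, 0.216, 0.001, 0.0]
ft_force: [0.5, -0.3, -0.7]
grip_width: 0.0868
grip_force: 0.0
```

Emit:
{"name": "send_rows", "arguments": {"deltas": "42 -43 0 0 0 0 1;42 -43 0 0 0 0 1;0 0 0 0 0 -10.5 1;0 0 0 0 0 -10.5 1;0 0 0 0 0 -10.5 1;0 0 0 0 0 -10.5 1;0 0 0 0 0 -10.5 1;0 0 0 0 0 -10.5 1;0 0 0 0 0 0 1;0 0 0 0 0 0 1"}}

```text
time: 3.2
position: [0.5029, 0.114, 0.3423]
tool_rot: [0.72, 0.694, 0.0, 0.0]
ft_force: [0.4, 1.0, -1.3]
grip_width: 0.087
grip_force: 0.0
```

Run:
```python
from h import *
o=robot.get_obs();print(o['position'],o['tool_rot'],o['q'],o['time'])
c=cam('wrist');save('w0',c['image'],1.5)
np.savez('w0.npz',**{k:np.asarray(v) for k,v in c.items()})
print(c['fovy'],'campos',world(c,0,0,0.0).round(3),c['rvec'])
print(proj(c,[[.506,.06,.114],[.47,.285,.048],[.51,-.045,.1]]))
for t in ['bottle','cap','stand']:
    for r in robot.cut_out('wrist',t):
        if r['p']<.2: continue
        P,u,v=pts(c,r['region'])
        if len(P): print(t,round(r['p'],2),np.round(r['box']),np.median(P,0).round(3),np.percentile(P,[2,98],axis=0).round(3).tolist())
        np.save('w0_'+t+'.npy',P)
```

```text
[0.50293955 0.11396862 0.34232995] [7.20449055e-01 6.93507859e-01 7.88005347e-05 4.28804379e-05] [5.87687079e-03 3.19338086e-01 1.64123518e+00 5.02672772e-05
 1.18084609e+00 4.39606759e-02] 3.2
59.83054359379431 campos [0.506 0.184 0.435] [-2.88131015  0.05468239  0.00760176]
[[258.56506229 227.09577545]
 [215.87836715   3.42534892]
 [265.05582391 308.43750973]]
bottle 0.98 [247. 249. 294. 314.] [ 0.516 -0.038  0.088] [[0.49, -0.063, 0.048], [0.546, -0.025, 0.103]]
bottle 0.64 [231. 170. 288. 222.] [0.508 0.08  0.059] [[0.475, 0.049, 0.0], [0.538, 0.092, 0.092]]
bottle 0.62 [234. 196. 282. 248.] [0.505 0.064 0.115] [[0.483, 0.038, 0.071], [0.527, 0.083, 0.116]]
cap 0.91 [234. 197. 280. 251.] [0.505 0.064 0.115] [[0.483, 0.038, 0.088], [0.527, 0.083, 0.116]]
stand 0.93 [178.   0. 277.  78.] [0.475 0.263 0.009] [[0.42, 0.224, 0.006], [0.524, 0.297, 0.048]]
```

View pics/w0.png

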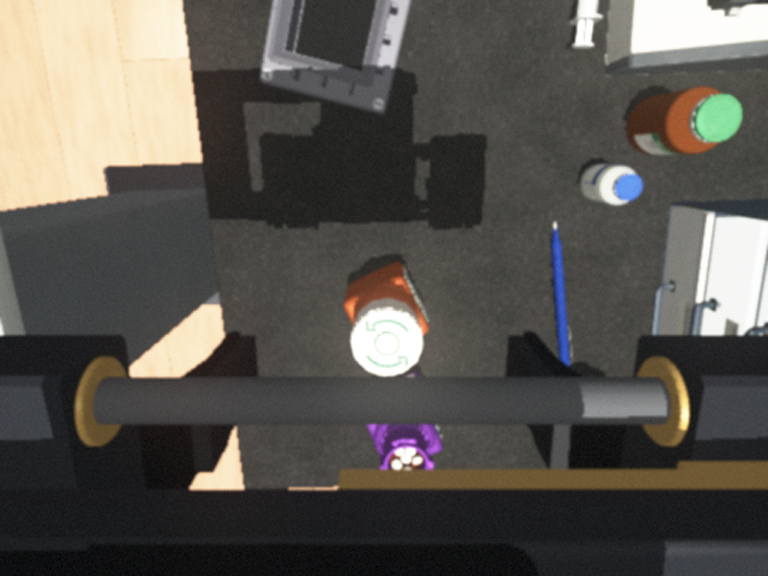

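The amber bottle with white cap is at (258,227) in raw pixels, rotated relative to image axes; the stand is cut off at the top edge, rotated ~-13°. Now fitting yaw of both from the clouds.

```bash
cat > fit.py <<'E'
from h import *
from scipy.optimize import minimize
def sq(P,h,c0,tag):
    """fit square outline (half side h) to xy wall points; all four sides"""
    def cost(x):
        a=x[2];d=P-x[:2];q=np.c_[d@[np.cos(a),np.sin(a)],d@[-np.sin(a),np.cos(a)]]
        e=np.abs(q).max(1)-h
        return np.minimum(np.abs(e),.006).mean()
    b=min((minimize(cost,[*c0,a],method='Nelder-Mead',options=dict(xatol=1e-5,fatol=1e-8,maxiter=2000)) for a in np.radians(np.arange(-45,45,10))),key=lambda r:r.fun)
    print(tag,len(P),b.x[:2].round(4),'yaw',np.degrees(b.x[2]).round(1),'res mm',round(b.fun*1000,2)); return b.x
E
python3 - <<'E'
from fit import *
B=[];S=[]
for n in ['scene','side','wrist']:
    c=cam(n)
    v,u=np.nonzero((c['depth']>0)); P=world(c,u,v,c['depth'][v,u]); col=c['image'][v,u].astype(int)
    m=(np.hypot(P[:,0]-.506,P[:,1]-.062)<.05)&(P[:,2]>.008)&(P[:,2]<.058)&(col[:,2]<col[:,0]+15)
    b=P[m][:,:2]; 
    ct=(np.hypot(P[:,0]-.506,P[:,1]-.062)<.05)&(P[:,2]>.108)
    print(n,'captop',ct.sum(),((P[ct].min(0)+P[ct].max(0))/2).round(4),P[ct].mean(0).round(4))
    if len(b)>20: sq(b,.027,[.506,.06],n+' bottle')
    B.append(b)
    m=(np.hypot(P[:,0]-.472,P[:,1]-.283)<.09)
    top=P[m&(P[:,2]>.046)&(P[:,2]<.056)]; foot=P[m&(P[:,2]>.004)&(P[:,2]<.044)]
    print('top pts',len(top),top[:,2].mean().round(4))
    if len(top)>20: sq(top[:,:2],.037,[.472,.283],n+' rim'); 
    f=P[m&(P[:,2]>.005)][:,:2]
    r=cv2.minAreaRect(f.astype(np.float32)*1000);print(n,'foot minrect',np.round(r[0],1),np.round(r[1],1),round(r[2],1))
    S.append(top[:,:2])
sq(np.vstack(B),.027,[.506,.06],'all bottle'); sq(np.vstack(S),.037,[.472,.283],'all rim')
E
```

```text
scene captop 298 [0.5086 0.0689 0.2804] [0.5043 0.0736 0.2042]
scene bottle 493 [0.5061 0.0599] yaw 24.1 res mm 1.25
top pts 131 0.0469
scene rim 131 [0.4742 0.2813] yaw -16.1 res mm 1.74
scene foot minrect [473.7 281.3] [105.2 104.8] 72.9
side captop 4004 [0.5055 0.0691 0.3586] [0.5014 0.0741 0.4798]
side bottle 192 [0.5037 0.0599] yaw -66.9 res mm 1.06
top pts 78 0.0476
side rim 78 [0.4732 0.2783] yaw -15.9 res mm 2.26
side foot minrect [472.  273.9] [ 95.6 113.9] 82.9
wrist captop 1704 [0.5051 0.0596 0.1126] [0.5054 0.0608 0.1145]
wrist bottle 511 [0.5058 0.0591] yaw -65.9 res mm 0.34
top pts 748 0.0474
wrist rim 748 [0.4745 0.2798] yaw -15.6 res mm 1.48
wrist foot minrect [471.8 269.5] [ 85.1 104. ] 74.3
all bottle 1196 [0.5057 0.0591] yaw -65.8 res mm 0.95
all rim 957 [0.4744 0.2799] yaw -15.4 res mm 1.62
```

Emit:
{"name": "send_rows", "arguments": {"deltas": "-27 2.5 0 0 0 0 1;-27 2.2 9 0 0 0 1;0 0 40 0 0 0 1;0 0 50 0 0 0 1;0 0 50 0 0 0 1;0 0 30 0 0 0 1;0 0 10 0 0 0 1;0 0 0 0 0 0 1;0 0 0 0 0 0 1"}}

```text
time: 4.68
position: [0.5067, 0.0598, 0.1545]
tool_rot: [0.72, 0.694, 0.001, 0.001]
ft_force: [0.2, 0.2, 0.2]
grip_width: 0.0871
grip_force: 0.0
```

Emit:
{"name": "send_rows", "arguments": {"deltas": "0 0 0 0 0 0 0.4;0 0 0 0 0 0 0.4;0 0 0 0 0 0 0.4;0 0 0 0 0 0 0.4;0 0 0 0 0 0 0.4;0 0 0 0 0 0 0.4;0 0 0 0 0 0 0.4;0 0 0 0 0 0 0.4", "newtons": 40}}

```text
time: 5.68
position: [0.5054, 0.0599, 0.1532]
tool_rot: [0.72, 0.694, -0.0, -0.0]
ft_force: [-1.0, 1.2, 1.7]
grip_width: 0.048
grip_force: 40.0
```

Emit:
{"name": "send_rows", "arguments": {"deltas": "0 0 -15 0 0 0 0.4;0 0 -35 0 0 0 0.4;0 0 -35 0 0 0 0.4;20 -4 0 0 0 0 0.4;40 -7 0 0 0 0 0.4;40 -7 0 0 0 0 0.4;40 -7 0 0 0 0 0.4;40 -7 0 0 0 0 0.4;39 -7 0 0 0 0 0.4;0 0 0 0 0 0 0.4"}}

```text
time: 6.92
position: [0.474, 0.2825, 0.2388]
tool_rot: [0.718, 0.696, 0.001, 0.0]
ft_force: [0.3, -0.2, -3.1]
grip_width: 0.0479
grip_force: 40.0
```

Emit:
{"name": "send_rows", "arguments": {"deltas": "0 0 0 0 0 5 0.4;0 0 0 0 0 10 0.4;0 0 0 0 0 10 0.4;0 0 0 0 0 10 0.4;0 0 0 0 0 5 0.4;0 0 0 0 0 0 0.4;0 0 0 0 0 0 0.4;0 0 0 0 0 0 0.4"}}

```text
time: 7.92
position: [0.4745, 0.2799, 0.2383]
tool_rot: [0.914, 0.407, -0.0, 0.0]
ft_force: [-0.8, -0.1, -2.8]
grip_width: 0.0481
grip_force: 40.0
```

Run:
```python
from fit import *
o=robot.get_obs();print(o['position'],o['tool_rot'],o['ft_force'],o['moment'],o['grip_width'],o['q'][5],o['time'])
g=o['position'];B=[];Z=g[2]-.153
ims=[]
for n in ['scene','side','wrist']:
    c=cam(n);ims.append(c['image'])
    v,u=np.nonzero((c['depth']>0)); P=world(c,u,v,c['depth'][v,u]); col=c['image'][v,u].astype(int)
    m=(np.hypot(P[:,0]-g[0],P[:,1]-g[1])<.05)&(P[:,2]>Z+.008)&(P[:,2]<Z+.058)&(col[:,0]>col[:,2]+25)
    b=P[m]; print(n,len(b),b[:,2].min() if len(b) else '')
    if len(b)>20:
        sq(b[:,:2],.027,g[:2],n+' bottle'); B.append(b)
        for lo,hi in [(.005,.03),(.03,.06)]:
            k=(b[:,2]>Z+lo)&(b[:,2]<Z+hi)
            if k.sum()>20: sq(b[k][:,:2],.027,g[:2],'  slice %.3f'%lo)
sq(np.vstack(B)[:,:2],.027,g[:2],'all')
pp=np.array([[.4743,.28,.048]]);
c=cam('scene');u,v=proj(c,pp)[0].astype(int)
a=ims[0][max(v-130,0):v+60,u-90:u+90];save('c1',a,3)
```

```text
[0.47452824 0.27985417 0.23831916] [ 9.13561653e-01  4.06700263e-01 -1.13502799e-05  4.06932685e-05] [-0.84903988 -0.13842312 -2.8367894 ] [ 0.01615642 -0.02694881 -0.00830444] 0.04809311951201752 1.0631861283404116 7.925
scene 552 0.09342936842577494
scene bottle 552 [0.4748 0.2803] yaw -16.0 res mm 0.77
  slice 0.005 205 [0.4744 0.2804] yaw -15.6 res mm 0.77
  slice 0.030 347 [0.4749 0.2803] yaw -16.1 res mm 0.76
side 287 0.09336686921630859
side bottle 287 [0.4728 0.28  ] yaw -18.0 res mm 1.68
  slice 0.005 144 [0.4731 0.2798] yaw 72.1 res mm 1.64
  slice 0.030 143 [0.4728 0.2804] yaw -17.1 res mm 1.71
wrist 1214 0.09334960505420584
wrist bottle 1214 [0.4735 0.2793] yaw -16.0 res mm 0.27
  slice 0.005 368 [0.4725 0.2797] yaw -16.0 res mm 0.17
  slice 0.030 846 [0.4736 0.2793] yaw -16.0 res mm 0.3
all 2053 [0.4736 0.2793] yaw 74.0 res mm 0.74
```

View pics/c1.png

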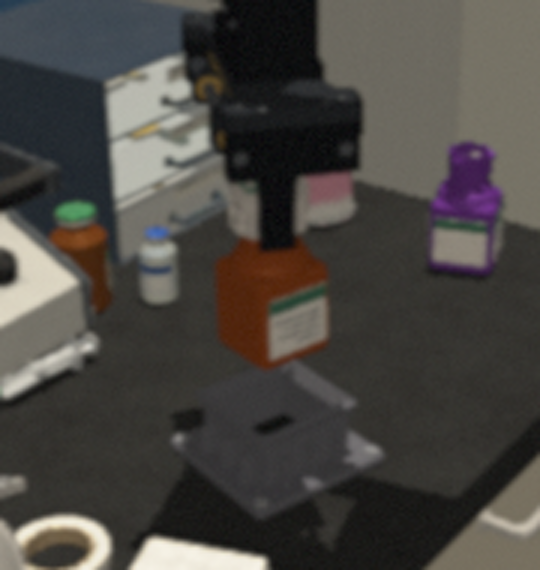

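The bottle hangs level over the stand with matching yaw (-16°). Descending.

Emit:
{"name": "send_rows", "arguments": {"deltas": "0 0 20 0 0 0 0.4;0 0 15 0 0 0 0.4;0 0 8 0 0 0 0.4;0 0 6 0 0 0 0.4;0 0 6 0 0 0 0.4;0 0 0 0 0 0 0.4"}}

```text
time: 8.88
position: [0.4744, 0.28, 0.183]
tool_rot: [0.914, 0.406, -0.0, -0.0]
ft_force: [0.0, 0.5, -3.2]
grip_width: 0.0479
grip_force: 40.0
```

Emit:
{"name": "send_rows", "arguments": {"deltas": "0 0 5 0 0 0 0.4;0 0 5 0 0 0 0.4;0 0 5 0 0 0 0.4;0 0 2 0 0 0 0.4;0 0 0 0 0 0 0.4"}}

```text
time: 9.5
position: [0.4744, 0.2801, 0.166]
tool_rot: [0.914, 0.406, -0.0, -0.0]
ft_force: [0.1, 0.5, -2.2]
grip_width: 0.0483
grip_force: 40.0
```

Emit:
{"name": "send_rows", "arguments": {"deltas": "0 0 2 0 0 0 0.4;0 0 2 0 0 0 0.4;0 0 1 0 0 0 0.4;0 0 0 0 0 0 0.4;0 0 0 0 0 0 0.4"}}

```text
time: 10.12
position: [0.4745, 0.2801, 0.1613]
tool_rot: [0.914, 0.407, 0.0, 0.0]
ft_force: [-0.3, 0.0, -2.6]
grip_width: 0.0481
grip_force: 40.0
```

Emit:
{"name": "send_rows", "arguments": {"deltas": "0 0 1 0 0 0 0.4;0 0 1 0 0 0 0.4;0 0 0 0 0 0 0.4;0 0 0 0 0 0 0.4"}}

```text
time: 10.62
position: [0.4746, 0.2802, 0.1596]
tool_rot: [0.914, 0.406, 0.0, -0.0]
ft_force: [-1.1, 0.3, 4.6]
grip_width: 0.048
grip_force: 40.0
```

Emit:
{"name": "send_rows", "arguments": {"deltas": "0 0 1.5 0 0 0 0.4;0 0 1.5 0 0 0 0.4;0 0 1.5 0 0 0 0.4;0 0 0.7 0 0 0 0.4;0 0 0 0 0 0 0.4;0 0 0 0 0 0 0.4", "newtons": 55}}

```text
time: 11.38
position: [0.4745, 0.2802, 0.155]
tool_rot: [0.914, 0.407, 0.0, -0.0]
ft_force: [-2.9, -0.6, 9.6]
grip_width: 0.0474
grip_force: 55.0
```

Emit:
{"name": "send_rows", "arguments": {"deltas": "0 0 0.6 0 0 0 0.4;0 0 0 0 0 0 0.4;0 0 0 0 0 -3 0.4;0 0 0 0 0 -5 0.4;0 0 0 0 0 -6 0.4;0 0 0 0 0 -6 0.4;0 0 0 0 0 0 0.4"}}

```text
time: 12.25
position: [0.4754, 0.2806, 0.1548]
tool_rot: [0.829, 0.559, 0.002, 0.0]
ft_force: [-2.3, -0.2, 11.1]
grip_width: 0.0478
grip_force: 55.0
```

Emit:
{"name": "send_rows", "arguments": {"deltas": "0 0 0 0 0 -8 0.4;0 0 0 0 0 -8 0.4;0 0 0 0 0 -8 0.4;0 0 0 0 0 -8 0.4;0 0 0 0 0 -8 0.4;0 0 0 0 0 -6 0.4;0 0 0 0 0 0 0.4;0 0 0 0 0 0 0.4"}}

```text
time: 13.25
position: [0.4745, 0.2806, 0.1546]
tool_rot: [0.545, 0.839, 0.001, 0.0]
ft_force: [-3.3, 1.1, 10.5]
grip_width: 0.0479
grip_force: 55.0
```

Run:
```python
from fit import *
o=robot.get_obs();print(o['position'],np.degrees(2*np.arctan2(o['tool_rot'][1],o['tool_rot'][0])),o['ft_force'],o['moment'],o['time'])
c=cam('wrist');u,v=proj(c,[[.4745,.28,.115]])[0].astype(int);print(u,v)
a=c['image'][v-70:v+70,u-80:u+80]
c=cam('scene');u,v=proj(c,[[.4743,.28,.08]])[0].astype(int)
b=c['image'][v-70:v+70,u-80:u+80]
save('c2',np.hstack([a,b]),2.4)
```

```text
[0.4744738  0.28058979 0.1545792 ] 113.98087822716195 [-3.25248556  1.13803727 10.52043485] [0.12745158 0.47337679 0.08297033] 13.25
252 268
```

View pics/c2.png

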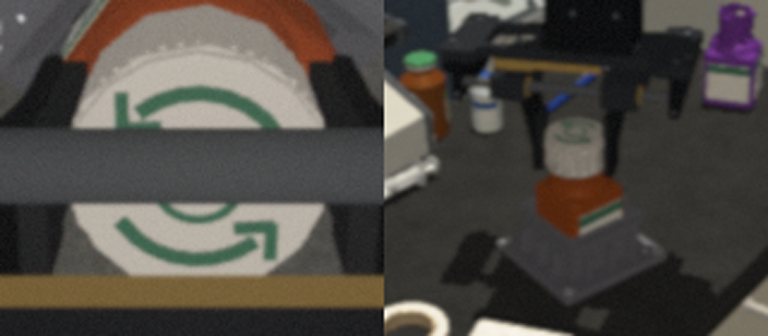

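The arrows sit in the same place in the gripper's view as before the turn, so the cap followed the gripper while the bottle stayed put. Lifting.

Emit:
{"name": "send_rows", "arguments": {"deltas": "0 0 -2 0 0 0 0.4;0 0 -4 0 0 0 0.4;0 0 -4 0 0 0 0.4;0 0 0 0 0 0 0.4;0 0 0 0 0 0 0.4"}}

```text
time: 13.98
position: [0.4745, 0.28, 0.1632]
tool_rot: [0.545, 0.839, -0.0, -0.0]
ft_force: [-0.6, 0.7, 1.2]
grip_width: 0.048
grip_force: 55.0
```

Emit:
{"name": "send_rows", "arguments": {"deltas": "0 0 -5 0 0 0 0.4;0 0 -5 0 0 0 0.4;0 0 -8 0 0 0 0.4;0 0 -10 0 0 0 0.4;0 0 -10 0 0 0 0.4;0 0 -8 0 0 0 0.4;0 0 -3 0 0 0 0.4;0 0 0 0 0 0 0.4;0 0 0 0 0 0 0.4"}}

```text
time: 15.1
position: [0.4743, 0.28, 0.2122]
tool_rot: [0.545, 0.839, -0.0, -0.0]
ft_force: [0.3, 0.4, -1.2]
grip_width: 0.0477
grip_force: 55.0
```

Run:
```python
from fit import *
o=robot.get_obs();print(o['position'],o['tool_rot'],o['ft_force'],o['grip_width'],o['time'])
ims=[];B=[]
for n in ['scene','side']:
    c=cam(n);u,v=proj(c,[[.4743,.28,.1]])[0].astype(int);ims.append(c['image'][v-80:v+80,u-80:u+80])
    v,u=np.nonzero((c['depth']>0)); P=world(c,u,v,c['depth'][v,u]); col=c['image'][v,u].astype(int)
    r=np.hypot(P[:,0]-.4743,P[:,1]-.28)<.045
    m=r&(P[:,2]>.051)&(P[:,2]<.068)&(col[:,0]>col[:,2]+25)
    if m.sum()>20: sq(P[m][:,:2],.027,[.4743,.28],n+' bottle')
    k=r&(col[:,0]>col[:,2]+40)&(P[:,2]>.03)&(P[:,2]<.13);print('bottle top z',np.percentile(P[k][:,2],[1,98,99.5]))
save('c3',np.hstack(ims),2.4)
```

```text
[0.47427687 0.28000993 0.21215651] [ 5.44868383e-01  8.38521500e-01 -2.94170036e-04 -2.27605844e-04] [ 0.33466022  0.42460319 -1.24230957] 0.04772074947836623 15.1
scene bottle 273 [0.4756 0.2797] yaw -12.7 res mm 1.07
bottle top z [0.04067079 0.10922262 0.10999128]
side bottle 98 [0.4728 0.28  ] yaw -13.6 res mm 1.71
bottle top z [0.04913486 0.11020896 0.11129258]
```

View pics/c3.png

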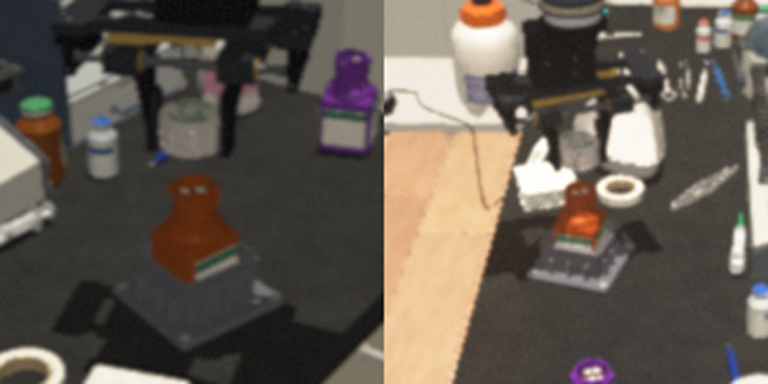

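The pictures show the open bottle upright and home in the well, with its rim at 0.110 m, as it should be. The cap is in the gripper, level and centred about 35 mm above the mouth.

```bash
python3 -c "
from rig import robot
print(robot.hand_in())"
```

```text
the job is handed in; nothing more can be done
None
```

I handed the job in at about 15 s: the bottle is upright and fully home in the stand, and the gripper holds the unlocked cap level, about 35 mm straight above the open mouth. The hand-in returned no verdict.

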